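# Undo the double catch of the pill dispenser and serve the dose

## Task

First stand the lilac tumbler somewhere on the cabinet top out of the tray's way, then slide the white keeper on the pill dispenser fully aside so that it frees the green button, press the button to release the tray, and draw the tray fully out without it running into the tumbler. Then stand the small steel pot from the tray upright in the middle of the saucer without dropping it, and leave the tray out, the keeper aside and the tumbler standing clear. Neither tip nor lift the saucer, never tip the tumbler or the pot over, and leave the bell, glasses, jar, spray bottle and clock where they are.

Things in the scene. Friction and masses are not known exactly. Their poses are not given: they have to be found in the camera images.
- dispenser: Grey plastic pill dispenser, fixed to the top: 150 mm deep (x), 170 mm wide (y), roof 72 mm high; origin at the centre of its underside; its tray front faces its own -x. On the roof are the green button (y = -45 mm) and the white keeper (beside it, towards +y); nothing on it is higher than 100 mm.
- keeper (a joint): White sliding keeper on the roof, the first catch: metres slid towards the dispenser's +y, 0 to 0.036 (stop), starting at 0 to 0.012. Its fork under the button's head blocks the button until it has slid at least 0.029. About 1.2 N of friction; it stays where it is left.
- keeper_tab (a point): Centre of the top edge of the keeper's upright thumb tab, 100 mm above the cabinet top. The tab is 12 mm thick (along the dispenser's y), 36 mm long (x) and stands 22 mm above the keeper's plate, whose top is 78 mm above the cabinet top. There are at least 39 mm between the tab and the button's head, open to above, for pushing the tab from the button's side; it may also be pinched.
- button (a joint): Green mushroom push button, the second latch: metres pressed down, 0 to 0.008, spring return, 1.4 N at rest to 5 N fully down. From about 0.005 it releases the tray, which then springs out by itself some 30 mm in about half a second and need not be followed. Blocked by the keeper it gives only 2 mm.
- button_top (a point): Centre of the top of the button's round head (diameter 44 mm), 90 mm above the cabinet top when not pressed.
- tray (a joint): Tray: metres slid out towards the dispenser's -x; about 0 when latched, about 0.030 after release, 0.085 fully out (stop). Light friction (0.4 N); it stays where it is left.
- tray_handle (a point): Middle of the steel pull bar on the tray's front (moves with the tray), 46 mm above the cabinet top. The bar is 11 mm thick, 81 mm long over its rounded ends along the dispenser's y, held by a post near each end (posts about 55 mm apart), and stands 35 mm (centre) in front of the tray's 78 mm wide front panel: about 29 mm are open between panel and bar, for hooking it from above, down to the cabinet top. The panel's top edge is 65 mm high.
- pot: Small open steel dose pot, 36 mm across the rim, 45 mm tall, 30 g; origin at the centre of its underside. It stands in the tray on a floor 15 mm high, between side walls 27 mm high, 42 mm in front of the dispenser's origin when the tray is shut, so it is hidden under the roof until the tray is drawn out; then it can be taken from above with the fingers on its two sides along the dispenser's y.
- saucer: White porcelain saucer, 130 mm across, 18 mm high, loose, 220 g; origin at the centre of its underside.
- saucer_in (a point): Centre of the saucer's flat inner floor, where the pot is to stand.
- tumbler: Lilac plastic tumbler, open, 62 mm across the rim, narrower at the foot, 95 mm tall, about 80 g; origin at the centre of its underside. At the start it stands in front of the dispenser, in the tray's way: the tray with its bar sweeps a strip 82 mm wide in front of the dispenser, out to 207 mm from the dispenser's origin.
- bell: Brass handbell with turned wooden grip, standing, 58 mm across the mouth, 104 mm tall; origin at the centre of its underside. Leave alone.
- glasses: Folded gold-rimmed reading glasses, 136 mm long along their y, 25 mm wide, 46 mm tall; origin under the middle of the front. Leave alone.
- jar: Blue cream jar with white cap, 60 mm across, 50 mm tall; origin at the centre of its underside. Leave alone.
- spray: Amber spray bottle, 36 mm across, 100 mm tall; origin at the centre of its underside. Leave alone.
- clock: Black alarm clock, 45 mm (x) by 100 mm (y), 75 mm tall; origin at the centre of its underside. Leave alone.
Things that resemble listed ones, but are neither listed nor needed, are in the scene too. Of the things that look like the saucer, take the one that is nearest to the robot's base at the start.

How it is judged (in metres and radians):
On the way, in this order (a step that is already met when the one before it is completed fails the run):
1. the tumbler stands released and upright on the cabinet top, clear of the tray's path, with the keeper not yet aside and the tray shut ((y of tumbler in the frame of dispenser above 0.07 m or y of tumbler in the frame of dispenser below -0.07 m or x of tumbler in the frame of dispenser below -0.24 m) and angle between tumbler's own z axis and vertical below 0.1 rad and height (world z) of tumbler below 0.006 m and linear speed of tumbler below 0.02 m/s and contact force between tumbler and the fingers below 0.05 N and value of joint keeper below 0.02 m and value of joint tray below 0.008 m), for 0.2 s.
2. the keeper is slid aside, the tray still shut (value of joint keeper above 0.031 m and value of joint tray below 0.008 m), for 0.1 s.
3. the button has been pressed and the tray has sprung out (value of joint tray above 0.02 m and value of joint keeper above 0.031 m), for 0.1 s.
4. the tray is drawn fully out (value of joint tray above 0.077 m), for 0.2 s.
At the end, for the whole second after the job is handed in: Pot upright at rest on the saucer's floor within 20 mm of its centre; saucer flat on the top; tray out over 75 mm, keeper aside over 31 mm; tumbler standing upright, released, on the cabinet top, over 70 mm beside the dispenser's centre line or over 240 mm in front of its origin (horizontal distance between pot and saucer_in below 0.02 m and z of pot in the frame of saucer_in between -0.004 and 0.005 m and angle between each of pot, tumbler's own z axis and vertical below 0.1 rad and linear speed of each of pot, tumbler below 0.02 m/s and angle between saucer's own z axis and vertical below 0.06 rad and height (world z) of each of saucer, tumbler below 0.006 m and value of joint tray above 0.075 m and value of joint keeper above 0.031 m and (y of tumbler in the frame of dispenser above 0.07 m or y of tumbler in the frame of dispenser below -0.07 m or x of tumbler in the frame of dispenser below -0.24 m) and contact force between tumbler and the fingers below 0.05 N); the robot touches nothing.
It fails at once if the tray runs into the tumbler (contact force between tray and tumbler above 0.2 N).
It fails at once if the tumbler or the pot is tipped over (angle between any of tumbler, pot's own z axis and vertical above 0.6 rad).
It fails at once if the pot is dropped (moves faster than 0.5 m/s while not held) (linear speed of pot above 0.5 m/s and contact force between pot and the fingers below 0.05 N).
It fails at once if the saucer is tipped or lifted (angle between saucer's own z axis and vertical above 0.25 rad or height (world z) of saucer above 0.03 m).
It fails at once if the bell, glasses, jar, spray bottle or clock is moved by more than 20 mm or tipped (distance of any of bell, glasses, jar, spray, clock from where it was at the start of the episode above 0.02 m or angle between any of bell, glasses, jar, spray, clock's own z axis and vertical above 0.4 rad).
It also fails if it takes over 69 s, if anything falls off the work surface, if the arm or the gripper's body presses on something with over 40 N, if the wrist force passes 120 N, or if a joint passes its speed limit or range.

## Robot

A 6-joint arm with a two-finger parallel gripper is mounted at the origin on the work surface. World frame = base frame: x ahead of the robot, y to its left, z up, the work surface at z = 0. Lengths are in mm, angles in rad, forces in N, time in s.
With the tool pointing down it reaches from about 300 to 775 mm from the base axis. Payload 14.6 kg.
Tool frame: the origin (TCP) lies on the centre line of the jaws, within the pads' length; the fingertips stand 19 mm ahead of it and the grasp point (between the pads) is the TCP (bot.tip_reach is the distance from the TCP to the fingertips, in mm); z points along the fingers, y is the line along which they close (so a half turn about z gives the same grasp; the last joint's range is limited). The gripper opens to 85 mm and grips with 20 to 120 N. Pads are 22 mm wide; open, the fingers measure 114 mm over their backs; the gripper's body (76 mm by 85 mm) begins 54 mm behind the grasp point. The pads swing forward as they close: fully open they stand 13 mm farther back than shut.
Start: joints at [-1.259, 0.3, 1.521, -0, 1.321, -0.067], TCP at [203.386, -511.003, 250.281] pointing down, gripper open.
Joint ranges: [-3.03, 3.03], [-0.79, 2.21], [0.23, 2.52], [-1.04, 4.18], [0, 3.07], [-2.55, 2.55]. Speed limits (rad/s): [2.22, 2.22, 2.57, 3.14, 3.14, 3.14].

## Interface

Orientations are given as a unit quaternion [w, x, y, z].
In Python, from rig import bot gives the robot as it stands. Calls block until the motion is done:
- bot.move_to(position, orientation): joint-space move of the TCP to a pose.
- bot.servo_line(position, attitude=None, speed=150, until_force=None): straight line of the TCP; attitude=None keeps the orientation; speed is the mean speed in mm/s. With until_force (N) it stops when the force on the tool has changed by that much, and returns True; else False.
- bot.move_joints(angles): joint-space move.
- bot.move_gripper(opening, grip_force=None): finger opening in mm; grip_force is the grip in N (None keeps the last); returns when the fingers have stopped.
- bot.dwell(seconds).
- bot.ik(position, orientation): joint angles nearest the present ones, or None.
- bot.read_state(): the state.
- bot.read_camera(name): name is "side" or "top" or "wrist"; returns a dict with "image" (384x512x3 uint8, blue, green, red), "depth" (384x512 float32, mm along the optical axis (not along the pixel's ray), 0 where there is no reading), "fovy" (degrees; the focal length in pixels is half the picture's height over the tangent of half this angle, whatever the lens; pixels are square), "cx", "cy" (the principal point, pixels), "k1" (the pictures are not rectified: a ray, as slopes to the right and down, at radius r is drawn at 1 + k1 r^2 times it, then the intrinsics apply), "eye" and "attitude" of the camera in the world; the wrist camera has in their place "mount" (4x4, takes a point from camera to tool coordinates, whose origin is the TCP and whose axes are the flange's). Camera axes: x right, y down, z forward; pixel columns grow to the right and rows downward; lengths in mm; the calibration is good to about 2 mm. A picture is of the moment at which its call begins: read the wrist's pose just before it.
A pose or a line that the arm cannot do raises bot.MotionError and nothing moves.
- bot.finish_job(): hands the job in; it is judged then, once.
The state is a dict: "clock": time; "joint_positions": joint angles; "qvel": joint speeds; "effort": joint torques, N m; "ee_pos": TCP position; "tool_rot": TCP orientation; "ft_force": force on the tool from outside, world axes, zero at the start; "moment": the same for the moment, N m; "grip_width": finger opening in mm; "grip_force": force on a finger pad.
Only numpy, scipy, OpenCV 4.12 (cv2) and the standard library are available. Lean on these libraries where they do the work, as an engineer would, in place of code of your own. Each camera call takes 0.05 s, during which the arm holds its last target. There are 200 camera calls.

## Working session

There is one attempt and no reset: what is moved stays moved. The work goes in short steps, each a Python script; the robot and the scene stay as the last script left them, time stands still between calls to the robot, and variables do not carry over. Pictures are saved under pics/ and viewed, at most 10 in all, crops included, and the job is handed in when it is done.

```bash
ls; mkdir -p pics; cat > h.py <<'E'
import numpy as np, cv2
from scipy.spatial.transform import Rotation as R
from rig import bot
def rot(q): return R.from_quat(np.r_[q[1:],q[0]]).as_matrix()
def K(c):
    f=192/np.tan(np.radians(c["fovy"])/2); return f
def cam(name):
    s=bot.read_state(); c=bot.read_camera(name)
    if "mount" in c:
        T=np.eye(4);T[:3,:3]=rot(s["tool_rot"]);T[:3,3]=s["ee_pos"];c["T"]=T@np.array(c["mount"])
    else:
        T=np.eye(4);T[:3,:3]=rot(c["attitude"]);T[:3,3]=c["eye"];c["T"]=T
    return c
def rays(c):
    h,w=c["depth"].shape;f=K(c);v,u=np.mgrid[:h,:w]
    xd=(u-c["cx"])/f;yd=(v-c["cy"])/f;x,y=xd.copy(),yd.copy()
    for _ in range(10):
        k=1+c["k1"]*(x*x+y*y);x,y=xd/k,yd/k
    return np.dstack([x,y,np.ones_like(x)])
def cloud(c):
    P=rays(c)*c["depth"][...,None]
    W=P@c["T"][:3,:3].T+c["T"][:3,3]; W[c["depth"]<=0]=np.nan
    return W
def down(a): # tool down, tool y axis along world angle a
    y=np.array([np.cos(a),np.sin(a),0]);z=np.array([0,0,-1.]);x=np.cross(y,z)
    q=R.from_matrix(np.c_[x,y,z]).as_quat();return np.r_[q[3],q[:3]]
E
python3 - <<'E'
from h import *
import pickle
for n in("top","side"):
    c=cam(n);cv2.imwrite(f"pics/{n}0.png",c["image"]);pickle.dump(c,open(n+".pkl","wb"));print(n,c["T"].round(2).tolist(),c["fovy"])
s=bot.read_state();print(s["tool_rot"],s["clock"])
E
```

```text
pics
top [[0.02, -0.99, 0.15, 402.53], [-1.0, -0.02, 0.0, 5.84], [0.0, -0.15, -0.99, 1179.35], [0.0, 0.0, 0.0, 1.0]] 51.241352144687646
side [[-1.0, -0.05, 0.02, 544.26], [-0.05, 0.67, -0.74, 723.81], [0.02, -0.74, -0.67, 737.56], [0.0, 0.0, 0.0, 1.0]] 50.21262901338108
[-5.41360968e-04  9.82116627e-01  1.88272765e-01 -6.73170749e-05] 0.1
```

View pics/top0.png

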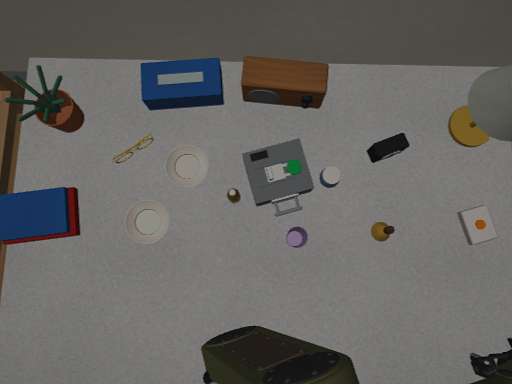

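View pics/side0.png

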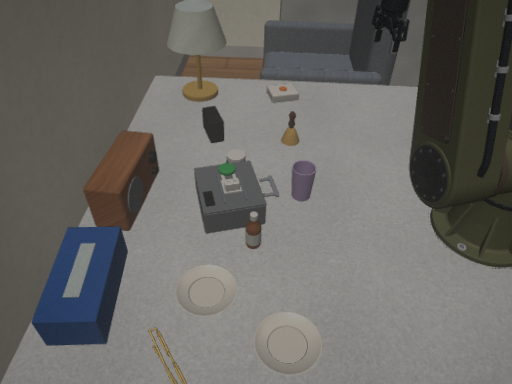

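The top view shows two saucer candidates at (187,166) and (148,222), the dispenser at about (278,172), and the tumbler at (297,237). The bell, spray, jar, clock and glasses are also visible. I'll compute positions, including each saucer's distance to the base.

```bash
python3 - <<'E'
from h import *
import pickle
c=pickle.load(open("top.pkl","rb"));W=cloud(c);img=c["image"]
hsv=cv2.cvtColor(img,cv2.COLOR_BGR2HSV)
def reg(u,v,r,zlo,zhi,name,extra=None):
    m=np.zeros(img.shape[:2],bool);yy,xx=np.mgrid[:384,:512];m=(xx-u)**2+(yy-v)**2<r*r
    m&=(W[...,2]>zlo)&(W[...,2]<zhi)
    if extra is not None:m&=extra
    p=W[m]; q=p[:,:2].astype(np.float32);ctr,rad=cv2.minEnclosingCircle(q)
    print(name,"n",len(p),"mean",p.mean(0).round(1),"circ",np.round(ctr,1),round(rad,1),"zmax",p[:,2].max().round(1));return q
for n,u,v in(("sA",187,166),("sB",148,222)):
    q=reg(u,v,30,7,40,n);x=np.linalg.norm(cv2.minEnclosingCircle(q)[0]);print("dist",x)
reg(297,237,18,80,110,"tumbler rim"); reg(297,237,18,15,110,"tumbler")
reg(330,177,14,35,70,"jar");reg(234,195,10,20,120,"spray");reg(382,231,16,15,120,"bell")
reg(388,148,26,50,100,"clock");reg(134,149,26,10,70,"glasses")
g=(hsv[...,0]>45)&(hsv[...,0]<75)&(hsv[...,1]>120)
reg(294,168,14,82,100,"button",g);reg(294,168,14,60,100,"button any z",g)
q=reg(278,172,48,60,76,"roof");r=cv2.minAreaRect(q);print(r)
q=reg(275,172,14,83,110,"tab",~g);
q=reg(275,172,20,74,83,"plate",~g);print(cv2.minAreaRect(q))
q=reg(288,205,18,30,56,"handle");print(cv2.minAreaRect(q))
big=cv2.resize(img[135:260,220:360],None,fx=5.5,fy=4.8 and 5.5 if False else 4.7,interpolation=cv2.INTER_CUBIC)
sc=cv2.resize(img[135:255,115:235],None,fx=3,fy=3)
cv2.imwrite("pics/crop0.png",cv2.resize(img[130:260,100:350],(800,416),interpolation=cv2.INTER_CUBIC))
print("floor z",np.nanmedian(W[260:300,100:180,2]))
E
```

```text
sA n 1085 mean [658.7 232.7  13.4] circ [660.2 213.4] 82.8 zmax 23.9
dist 693.8805790532255
sB n 1118 mean [489.2 340.8  13.4] circ [489.4 338.5] 64.8 zmax 24.3
dist 595.0602838093449
tumbler rim n 111 mean [450.8 -94.4  92.7] circ [450.1 -91.1] 30.8 zmax 99.1
tumbler n 223 mean [453.3 -98.6  70.4] circ [450.1 -91.1] 30.8 zmax 99.1
jar n 277 mean [ 630.1 -192.4   50. ] circ [ 630.9 -193.4] 26.7 zmax 56.7
spray n 147 mean [562.4  85.   70.8] circ [566.2  87. ] 18.1 zmax 105.0
bell n 250 mean [ 473.6 -336.8   48.6] circ [ 474.6 -342.4] 24.4 zmax 106.2
clock n 605 mean [ 713.7 -355.    73.1] circ [ 717.2 -357.6] 52.1 zmax 82.5
glasses n 176 mean [704.1 389.4  29.5] circ [707.  393.2] 67.3 zmax 48.3
button n 175 mean [643.9 -80.5  90.4] circ [643.6 -79.8] 21.1 zmax 95.4
button any z n 180 mean [644.4 -80.3  89.9] circ [646.5 -79.3] 24.1 zmax 95.4
roof n 2511 mean [631.8 -34.7  72.3] circ [630.7 -23.3] 122.4 zmax 76.0
((626.8773193359375, -15.013984680175781), (157.32318115234375, 218.49520874023438), 16.394338607788086)
tab n 66 mean [622.9 -15.5  99. ] circ [624.4 -29.9] 28.2 zmax 105.0
plate n 550 mean [629.3 -29.2  77.2] circ [631.3 -28.2] 56.7 zmax 82.6
((629.4367065429688, -26.28643798828125), (110.40162658691406, 102.69174194335938), 18.400009155273438)
handle n 190 mean [535.5 -67.7  49.5] circ [547.  -68.8] 49.3 zmax 55.2
((543.66162109375, -69.75956726074219), (47.214202880859375, 89.98291015625), 16.181625366210938)
floor z 0.8377372638019551
```

View pics/crop0.png

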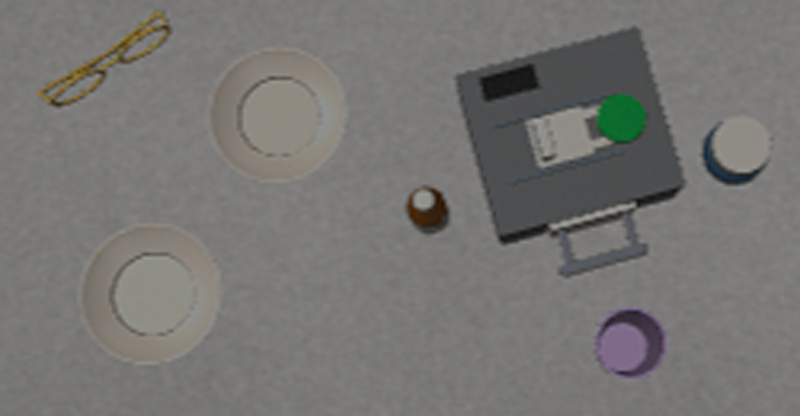

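The saucer candidates are A at (187,166), 700 mm from the base, and B at (148,222), 595 mm from the base. B is nearer, so B is the saucer, at about (489,340). The crop confirms two look-alike saucers, the keeper tab to the left of the green button, and the tumbler in front of the pull bar. Next I'll take a closer measurement with the wrist camera.

```bash
python3 - <<'E'
from h import *
import pickle
t=np.radians(16.4)
q=down(t+np.pi/2)
for a in (t+np.pi/2,t-np.pi/2):
    print(a,bot.ik([545,-70,330],down(a)))
a=min((t+np.pi/2,t-np.pi/2),key=lambda a:abs(bot.ik([545,-70,330],down(a))[5]) if bot.ik([545,-70,330],down(a)) is not None else 9)
bot.move_to([545,-70,330],down(a));bot.dwell(.2)
c=cam("wrist");pickle.dump(c,open("w1.pkl","wb"));cv2.imwrite("pics/w1.png",c["image"]);print(c["T"].round(2).tolist(),bot.read_state()["clock"])
E
```

```text
1.8570303241219666 [-1.94399129e-01  2.51135604e-01  1.39912369e+00 -4.44089210e-16
  1.49133336e+00 -2.05142945e+00]
-1.2845623294678266 [-1.94399129e-01  2.51135604e-01  1.39912369e+00 -4.44089210e-16
  1.49133336e+00  1.09016320e+00]
[[0.28, -0.92, -0.27, 613.28], [-0.96, -0.27, -0.08, -51.71], [0.0, 0.28, -0.96, 453.33], [0.0, 0.0, 0.0, 1.0]] 2.375
```

View pics/w1.png

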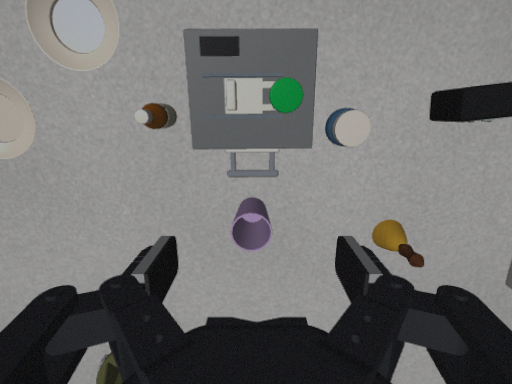

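The wrist view is lined up with the dispenser: button at (286,95), tab at (231,95), bar at (252,173) and tumbler rim at (252,231).

```bash
cat > m.py <<'E'
from h import *
import pickle
c=pickle.load(open("w1.pkl","rb"));W=cloud(c);img=c["image"];r=rays(c)@c["T"][:3,:3].T;e=c["T"][:3,3]
def pl(z): return (e+r*((z-e[2])/r[...,2])[...,None])[...,:2]
hsv=cv2.cvtColor(img,cv2.COLOR_BGR2HSV);yy,xx=np.mgrid[:384,:512]
box=lambda u0,u1,v0,v1:(xx>=u0)&(xx<=u1)&(yy>=v0)&(yy<=v1)
big=lambda m:(lambda n,l,s,_:l==1+np.argmax(s[1:,4]))(*cv2.connectedComponentsWithStats(m.astype(np.uint8)))
# roof
m=big(box(175,330,15,160)&(W[...,2]>62))
q=pl(72)[m].astype(np.float32);rr=cv2.minAreaRect(q);print("roof",rr,np.nanmedian(W[m][:,2]))
g=big((hsv[...,0]>45)&(hsv[...,0]<75)&(hsv[...,1]>120));print("button",cv2.minEnclosingCircle(pl(90)[g].astype(np.float32)),W[g].mean(0))
m=big(box(218,285,165,182)&(W[...,2]>28)&(W[...,2]<62));q=pl(46)[m].astype(np.float32);print("bar",cv2.minAreaRect(q),W[m].mean(0))
m=box(218,250,75,115)&(W[...,2]>90);q=pl(100)[m].astype(np.float32);print("tab",cv2.minAreaRect(q),W[m].mean(0))
m=box(225,285,195,255)&(W[...,2]>84);q=pl(95)[m].astype(np.float32);print("rim",cv2.minEnclosingCircle(q),W[m].mean(0))
E
python3 m.py
```

```text
roof ((633.636474609375, -38.32196044921875), (155.3966522216797, 169.52993774414062), 16.86870002746582) 72.14335095431773
button ((644.2750854492188, -81.964111328125), 21.455577850341797) [nan nan nan]
bar ((528.6502685546875, -70.3333511352539), (17.40873146057129, 79.54029846191406), 16.281774520874023) [526.8727497  -70.96813186  50.0259745 ]
tab ((624.0215454101562, -15.926275253295898), (34.97923278808594, 12.479389190673828), 16.34465980529785) [624.20772281 -15.74010493  99.19494918]
rim ((451.3290710449219, -91.94744873046875), 32.15833282470703) [446.91510001 -92.53262435  92.02439793]
```

```bash
python3 - <<'E'
from h import *
t=np.radians(16.4);a=t-np.pi/2;q=down(a)
print(bot.ik([392,-212,62],q),bot.ik([489,340,100],q), bot.ik([489,340,100],down(t+np.pi/2)),bot.ik([635,-38,150],q))
bot.move_gripper(85,25)
bot.move_to([451,-92,160],q);bot.servo_line([451,-92,62],speed=120)
bot.move_gripper(40,25);s=bot.read_state();print(s["grip_width"],s["grip_force"],s["clock"])
bot.servo_line([451,-92,100],speed=80)
bot.servo_line([392,-212,100],speed=120)
print(bot.servo_line([392,-212,61],speed=40,until_force=4),bot.read_state()["ee_pos"])
bot.move_gripper(85);bot.dwell(.2);bot.servo_line([392,-212,170],speed=120)
c=cam("side");cv2.imwrite("pics/side1.png",c["image"]);print(bot.read_state()["clock"],bot.read_state()["grip_width"])
E
```

```text
[-5.77984064e-01  3.42345056e-01  1.97187973e+00 -4.44089210e-16
  8.27367864e-01  7.06578266e-01] [ 5.46071317e-01  5.58038440e-01  1.52570851e+00 -4.44089210e-16
  1.05784570e+00  1.83063365e+00] [ 5.46071317e-01  5.58038440e-01  1.52570851e+00 -4.44089210e-16
  1.05784570e+00 -1.31095901e+00] [-1.17337896e-01  5.80679138e-01  1.36040148e+00 -4.44089210e-16
  1.20051203e+00  1.16722443e+00]
60.31374303575206 25.021005269718444 4.7083
True [ 391.84384574 -211.7035229    62.82707445]
9.1333 84.67055254202522
```

View pics/side1.png

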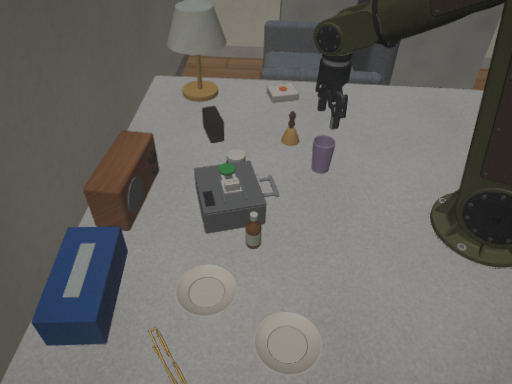

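The tumbler stands upright at (322,155), away from the tray strip. Next I pinch the keeper's tab and slide it aside.

```bash
python3 - <<'E'
from h import *
t=np.radians(16.4);a=t-np.pi/2;q=down(a);ey=np.array([-np.sin(t),np.cos(t),0])
tab=np.array([624,-15.8,0.])
bot.move_to(tab+[0,0,180],q);bot.move_gripper(36,20)
print(bot.servo_line(tab+[0,0,103],speed=80,until_force=6),bot.read_state()["ee_pos"])
bot.move_gripper(5,20);s=bot.read_state();print(s["grip_width"],s["grip_force"])
hit=bot.servo_line(tab+[0,0,103]+44*ey,speed=35,until_force=12)
s=bot.read_state();print(hit,(np.array(s["ee_pos"])-tab)@ey,s["ft_force"],s["grip_width"])
bot.move_gripper(36);bot.dwell(.1)
p=np.array(s["ee_pos"]);bot.servo_line(p*[1,1,0]+[0,0,200],speed=120)
bot.move_to([560,-60,330],q);bot.dwell(.1)
import pickle
c=cam("wrist");pickle.dump(c,open("w1.pkl","wb"));cv2.imwrite("pics/w2.png",c["image"][0:240,100:400]);print(bot.read_state()["clock"])
E
sed -i 's/box(218,250,75,115)/box(150,260,60,180)/' m.py; python3 m.py
```

```text
False [624.31403136 -15.82650757 103.64132268]
11.287241012422784 23.49985510110855
True 34.93568166287735 [ 1.44748095 -4.70334874  3.01366168] 11.505890592065704
15.4833
roof ((635.8023071289062, -37.576416015625), (148.7599639892578, 169.6065673828125), 16.840307235717773) 72.21121324901509
button ((644.3733520507812, -81.73223114013672), 21.42786407470703) [nan nan nan]
bar ((540.9309692382812, -67.47880554199219), (26.94992446899414, 76.62029266357422), 16.407068252563477) [537.9001454  -67.35297082  48.83649828]
tab ((598.1279296875, 49.23447799682617), (36.65070724487305, 93.30570983886719), 26.75922393798828) [605.93112087  29.24149775  98.78872857]
rim ((439.77008056640625, -47.433502197265625), 21.917770385742188) [554.30614334 -43.40372053 312.23589179]
```

View pics/w2.png

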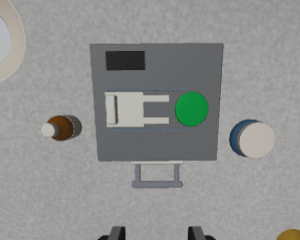

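The keeper slid about 35 mm and hit its stop. The picture shows the tab at crop (110,109), well away from the button, with the fork clear of the head. Next I press the button.

```bash
sed -i 's/box(150,260,60,180)/box(200,225,90,130)/;s/box(218,285,165,182)/box(215,300,160,260)/' m.py; python3 m.py | grep tab
python3 - <<'E'
from h import *
t=np.radians(16.4);q=down(t-np.pi/2)
b=np.array([644.3,-81.8,0])
bot.move_gripper(0,20);bot.move_to(b+[0,0,135],q)
hit=bot.servo_line(b+[0,0,98.5],speed=30,until_force=9)
print(hit,bot.read_state()["ee_pos"],bot.read_state()["ft_force"]);bot.dwell(.3)
bot.servo_line(b+[0,0,170],speed=120);bot.move_to([520,-70,330],q);bot.dwell(.1)
import pickle
c=cam("wrist");pickle.dump(c,open("w1.pkl","wb"));cv2.imwrite("pics/w3.png",c["image"][0:300,100:400]);print(bot.read_state()["clock"])
E
python3 m.py|grep -E "bar|button"
```

```text
tab ((615.2022705078125, 15.341672897338867), (36.1151237487793, 12.496451377868652), 13.820040702819824) [615.43048634  15.40047001  99.15294626]
True [644.23399796 -81.79803424 101.08217629] [-1.73122398  0.12041817  7.73765345]
19.8417
button ((643.9090576171875, -81.97661590576172), 21.437713623046875) [nan nan nan]
bar ((506.55078125, -76.8744125366211), (31.492107391357422, 79.47991943359375), 16.349916458129883) [501.47221507 -78.39575336  49.91984482]m.py:13: RuntimeWarning: Mean of empty slice.
  m=box(200,225,90,130)&(W[...,2]>90);q=pl(100)[m].astype(np.float32);print("tab",cv2.minAreaRect(q),W[m].mean(0))
  ret = um.true_divide(
```

View pics/w3.png

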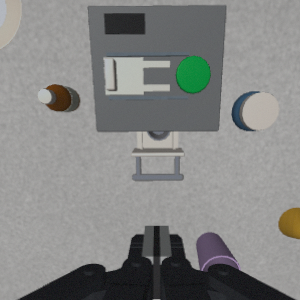

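The tray has sprung out: the bar is at crop (157,177) and the pot is just visible under the roof edge. I'll pinch the bar front and back and draw the tray to its stop.

```bash
python3 - <<'E'
from h import *
import pickle
t=np.radians(16.4);q=down(t);ex=np.array([np.cos(t),np.sin(t),0])
print(bot.ik([496.7,-79.8,60],q))
b=np.array([496.7,-79.8,0])
bot.move_gripper(28,20);bot.move_to(b+[0,0,130],q)
print(bot.servo_line(b+[0,0,46],speed=80,until_force=6),bot.read_state()["ee_pos"])
bot.move_gripper(5,20);s=bot.read_state();print(s["grip_width"],s["grip_force"])
hit=bot.servo_line(b+[0,0,46]-66*ex,speed=40,until_force=12)
s=bot.read_state();p=np.array(s["ee_pos"]);print(hit,(b-p)@ex,p)
bot.dwell(.2);bot.move_gripper(28);bot.dwell(.1);bot.servo_line(p*[1,1,0]+[0,0,150],speed=120)
bot.move_to([500,-75,300],down(t-np.pi/2));bot.move_gripper(85);bot.dwell(.1)
c=cam("wrist");pickle.dump(c,open("w1.pkl","wb"));cv2.imwrite("pics/w4.png",c["image"]);print(bot.read_state()["clock"])
E
```

```text
[-2.32116771e-01  4.48402567e-01  1.81638026e+00 -4.44089210e-16
  8.76809824e-01 -5.18350769e-01]
False [496.98187407 -79.87540742  46.46595854]
9.908208782263321 20.31035006046295
True 54.452026940942815 [444.58140598 -95.57498187  46.48746084]
28.2167
```

View pics/w4.png

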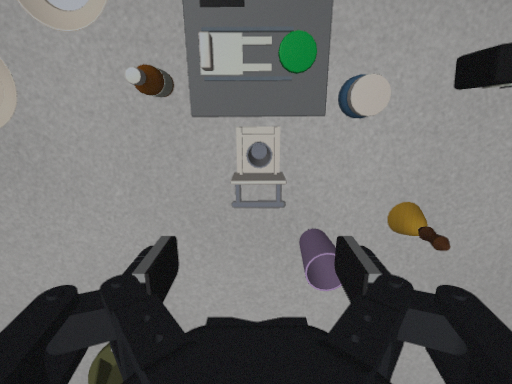

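The tray is fully out, with the bar at its stop. The pot is exposed at (260,152), and the tumbler is clear at (320,258).

```bash
python3 - <<'E'
exec(open('m.py').read().split('# roof')[0])
t=np.radians(16.4);ex=np.array([np.cos(t),np.sin(t)]);ey=np.array([-ex[1],ex[0]]);O=np.array([635.5,-37.8])
m=box(240,280,132,172)&(W[...,2]>50)&(W[...,2]<66);m=big(m);q=pl(60)[m].astype(np.float32);cc,rad=cv2.minEnclosingCircle(q);print(m.sum(),cc,rad,W[m].mean(0),xx[m].min(),xx[m].max(),yy[m].min(),yy[m].max())
print("nominal",O-127*ex,"meas in disp",(np.array(cc)-O)@ex,(np.array(cc)-O)@ey)
# bar
m=box(225,295,195,212)&(W[...,2]>35)&(W[...,2]<60);q=pl(46)[m].astype(np.float32);print("bar",(np.array(cv2.minAreaRect(q)[0])-O)@ex)
# saucer from top
c=pickle.load(open("top.pkl","rb"));W=cloud(c);r=rays(c)@c["T"][:3,:3].T;e=c["T"][:3,3]
d=(xx-148)**2+(yy-222)**2<34**2
mm=big(d&(W[...,2]>9));q=pl(18)[mm].astype(np.float32);print("saucer",cv2.minEnclosingCircle(q),cv2.fitEllipse(cv2.convexHull(q)))
E
```

```text
183 (515.89404296875, -75.4959716796875) 17.79181671142578 [513.86367718 -75.83002069  58.38540345] 246 271 142 168
nominal [513.66712523 -73.65736502] meas in disp -125.38280157946656 -2.3925522609008616
bar -195.91790637068402
saucer ((489.0758972167969, 338.2972412109375), 64.18384552001953) ((489.0536193847656, 338.3101501464844), (126.985595703125, 127.9520034790039), 177.645751953125)
```

```bash
python3 - <<'E'
from h import *
t=np.radians(16.4);q=down(t-np.pi/2)
p=np.array([515.3,-75.2,0])
bot.move_gripper(58,20);bot.move_to(p+[0,0,120],q)
print(bot.servo_line(p+[0,0,49],speed=70,until_force=6),bot.read_state()["ee_pos"])
bot.move_gripper(10,20);s=bot.read_state();print(s["grip_width"],s["grip_force"])
bot.servo_line(p+[0,0,90],speed=50);bot.servo_line(p+[0,0,180],speed=120)
S=np.array([489,338.3,0]);bot.servo_line(S+[0,0,180],speed=170);print(bot.read_state()["grip_width"])
bot.servo_line(S+[0,0,60],speed=80);bot.dwell(.2)
hit=bot.servo_line(S+[0,0,32],speed=12,until_force=2)
s=bot.read_state();print(hit,s["ee_pos"],s["ft_force"],s["grip_width"],s["clock"])
c=cam("side");cv2.imwrite("pics/s2.png",cv2.resize(c["image"][200:384,150:400],(800,589)))
E
```

```text
False [515.54666782 -75.24697995  49.41349738]
33.78104893409559 19.709997385326137
33.585846277985674
True [489.12302104 338.40823908  39.42975628] [-0.85361053 -0.4086137   5.28744546] 33.36304899967222 38.725
```

View pics/s2.png

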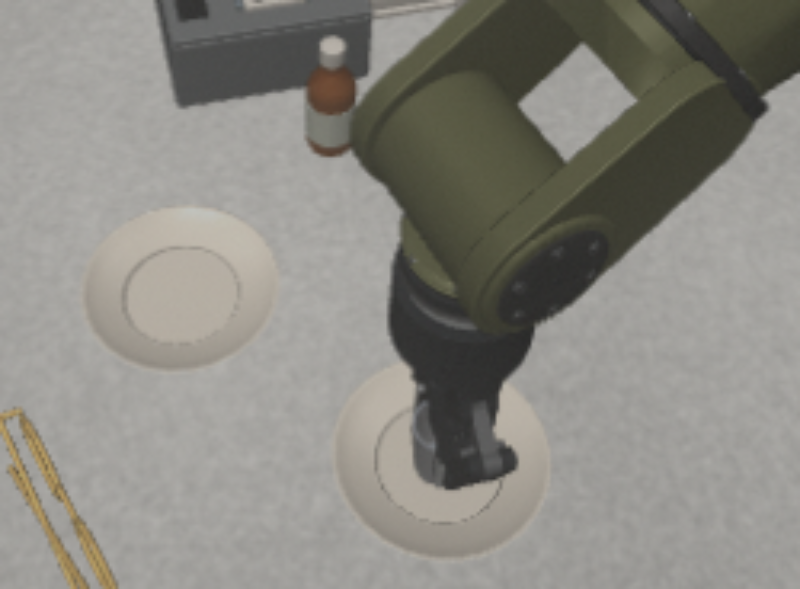

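The pot is resting on the inner floor, centred in the ring. I'll release it, retreat and check.

```bash
python3 - <<'E'
from h import *
bot.move_gripper(56,20);bot.dwell(.2);p=np.array(bot.read_state()["ee_pos"]);bot.servo_line(p*[1,1,0]+[0,0,200],speed=80)
bot.move_to([400,250,330],bot.read_state()["tool_rot"]);bot.dwell(.3)
c=cam("side");cv2.imwrite("pics/s3.png",c["image"]);print(bot.read_state()["clock"])
E
```

```text
42.5917
```

View pics/s3.png

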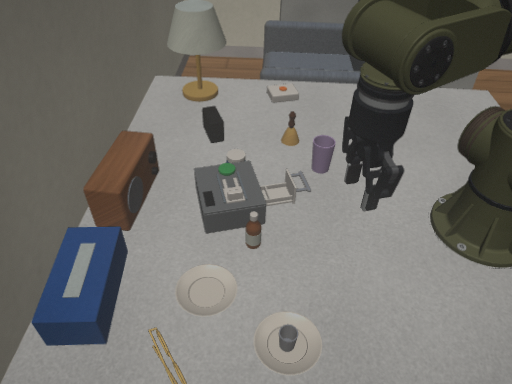

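The pot stands upright in the middle of the saucer at (288,338). The tray is out, the keeper is aside and the tumbler stands at (322,155), so I'm handing the job in.

```bash
python3 -c "
from rig import bot
print(bot.finish_job())"
```

```text
the job is handed in; nothing more can be done
None
```

I handed the job in at about 43 s of the 69 s allowed, with no verdict returned; in the last picture the tumbler is clear, the keeper aside, the tray fully out and the pot upright in the middle of the saucer.

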